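# Set the stop bar and turn the laundry carousel to the jar

### The arm

A 6-joint arm with a two-finger parallel gripper is mounted at the origin on the work surface. World frame = base frame: x ahead of the robot, y to its left, z up, the work surface at z = 0. Lengths are in m, angles in rad, forces in N, time in s.
With the tool pointing down it reaches from about 0.375 to 0.9 m from the base axis. Payload 3.1 kg.
Tool frame: the origin (TCP) lies at the very end of the fingers, on their centre line; the grasp point (between the pads) lies 19 mm behind it (manip.pinch_z is the distance from the TCP to the grasp point, in m); z points along the fingers, y is the direction in which the jaws open and shut (so a half turn about z gives the same grasp; the last joint's range is limited). The gripper opens to 85 mm and grips with 20 to 120 N. Pads are 22 mm wide; open, the fingers measure 114 mm over their backs; the gripper's body (76 mm by 85 mm) begins 54 mm behind the grasp point. The pads swing forward as they close: fully open they stand 13 mm farther back than shut.
Start: joints at [-1.343, 0.527, 1.433, -0, 1.181, -0.178], TCP at [0.247, -0.574, 0.231] pointing down, gripper open.
Joint ranges: [-3.08, 3.08], [-0.75, 2.2], [0.22, 2.44], [-1.43, 4.57], [0, 2.65], [-2.85, 2.85]. Speed limits (rad/s): [2.79, 2.79, 3.14, 3.14, 3.14, 3.14].

### API

Orientations are given as a unit quaternion [x, y, z, w].
In Python, from station import manip gives the robot as it stands.
- The arm moves only by the tool drive_tool, never from a script. Its argument "increments" is a list of rows, each a list of 7 numbers: the closure in counts, from 0 (fully open) to 255 (shut), then the shift along the tool's x, y, z in cm, then the turn, a rotation vector about the tool's x, y, z in rad. A call has 1 to 20 rows; each row is the pose to reach, as a shift and turn from the pose commanded when the call began, along the tool's axes at that moment; what a row does not reach only later rows make up. A row lasts 1/10 s, in which the tool goes at most 50 mm and 8.59 degrees, less where a joint would pass 70% of its speed; a pose out of reach is approached as far as the arm can. A call with a gripper value outside its range is refused whole. The fingers move at their own pace and stop on an object; "force" is the grip in N (left out, the last holds). Time passes only in rows, so rows that repeat a pose let the fingers close. It gives the time, the measured TCP pose, the force and the opening at its end, in the units of the state.
- manip.sense(): the state, without advancing time (a new reading comes with each control period).
- manip.snapshot(name): name is "scene" or "side" or "wrist"; returns the picture (480x640x3 uint8, red, green, blue); there is no depth.
- manip.camera_model(name): a dict with "mtx" (3x3 intrinsics, pixels), "cam_to_world" (4x4, takes a point from camera to world coordinates). Camera axes: x right, y down, z forward; pixel columns grow to the right and rows downward; lengths in m; the calibration is good to about 2 mm. A picture is of the moment at which its call begins: read the wrist's pose just before it. camera_model takes no time and is no camera call; for the wrist camera it gives the pose at the moment of the call.
- manip.sign_off(): hands the job in, once; it reports no verdict.
The state is a dict: "t": time; "q": joint angles; "qd": joint speeds; "tau": joint torques, N m; "tcp_pos": TCP position; "tool_rot": TCP orientation; "force": force on the tool from outside, world axes, zero at the start; "ft_torque": the same for the moment, N m; "finger_gap": opening from 0.0 (shut) to 1.0 (fully open).
Only numpy, scipy, OpenCV 4.12 (cv2) and the standard library are available. Lean on these libraries where they do the work, as an engineer would, in place of code of your own. Each camera call takes 0.05 s, during which the arm holds its last target. There are 200 camera calls.

### The job

The washing machine is about to spin: lay the aluminium straightedge flat on the ledge with one long edge flush against the front edge (the robot's side) of the carousel's square base, centred on it, and let go of it, so the carousel cannot creep forward. Then turn the carousel until the glass jar with the screw lid faces squarely front, over the middle of the straightedge, and finish with the fingers still holding the turntable firmly so that it stands still; do not let go at the end. Leave the other things on the ledge where they are.

Things in the scene. Friction and masses are not known exactly. Their poses are not given: they have to be found in the camera images.
- base: the carousel's fixed square wooden base, 250 x 250 mm and 18 mm high, standing firmly on the ledge (z = 0); it cannot be shifted. Origin at the centre of its underside, on the turntable's axis; its x axis points away from the robot's side, square to the front edge, so the front edge lies 125 mm from the origin along -x; y runs along the front edge. The base may stand at up to 0.25 rad of yaw
- front_edge (a point): middle of the upper rim of the base's front edge, 18 mm above the ledge; axes as the base
- turntable (a joint): angle of the turntable on its base, about the vertical, growing anticlockwise seen from above; the glass jar faces squarely front at 0 and equally at 2 pi (6.283). It turns freely both ways from any start, with light friction (about 0.04 N m), and coasts little
- jar (a point): centre of the top of the glass jar's ribbed steel screw lid. The jar (54 mm across, 73 mm high, lid 50 mm across) is fixed on the turntable 68 mm from the axis, top 107 mm above the ledge; it is the tallest of four containers clipped to the round deck (216 mm across, top 34 mm above the ledge). The others: square white tub with lid (opposite the jar), open grey cup of wooden pegs, small steel funnel standing mouth down. All turn with the deck
- handle (a point): centre of the carousel's handle: a wooden crossbar 70 mm long, 16 mm thick, 34 mm tall, on a thin post on the turning axis, its centre 145 mm above the ledge, higher than all containers. Its x axis runs along the bar's length; the bar points along the line from the jar through the axis. Pinch it across its 16 mm
- bar: the loose straightedge: a flat aluminium bar 220 mm long (its y axis), 50 mm wide (its x axis), 10 mm thick, with an upright wooden grip block in the middle; about 0.4 kg, lying flat on the ledge to the left or right of the carousel. Origin at the centre of its underside; its two long edges are alike and lie 25 mm either side of the origin
- bar_grip (a point): centre of the straightedge's grip block, 33 mm above the bar's underside; the block measures 40 mm along the bar's length (y axis), 24 mm across it (x axis), and reaches from 10 to 56 mm above the underside. Axes as the bar
- bar_end1 (a point): one end of the straightedge, on its centre line, half-way up its thickness (110 mm from the middle along +y)
- bar_end2 (a point): the other end of the straightedge, on its centre line, half-way up its thickness (110 mm from the middle along -y)
- brush: a bystander: wooden laundry brush about 170 mm long, on the side of the carousel away from the straightedge
- tub: a bystander: closed blue plastic detergent tub 138 x 178 mm, 125 mm high; origin under its centre
- scoop: a bystander: white measuring scoop, cup 56 mm across and 40 mm high with an 80 mm handle; origin under the cup
- funnel: a bystander: stainless funnel standing mouth down, 100 mm across, 100 mm high; origin under its centre
- peg1: a bystander: green clothes peg 75 mm long, lying flat; origin at its middle
- peg2: a bystander: second green clothes peg, alike
- spray: a bystander: white spray bottle 72 mm across, 187 mm high; origin under its centre
Mind the look-alikes: they are no part of the job. Several things have the shape of the bar; the one meant has the colours described above.

How it is judged:
On the way, in this order (a step that is already met when the one before it is completed fails the run):
1. the straightedge lies flat, flush against the base's front edge and centred on it, and has been let go (x of bar_end1 in the frame of base between -0.1535 and -0.145 m and x of bar_end2 in the frame of base between -0.1535 and -0.145 m and y of bar_grip in the frame of base between -0.03 and 0.03 m and height (world z) of each of bar_end1, bar_end2 below 0.009 m and angle between bar_grip's own z axis and vertical below 0.06 rad and contact force between the arm and bar below 0.5 N and linear speed of bar below 0.01 m/s), for 0.2 s.
2. the turntable is gripped with the jar facing front (x of jar in the frame of base below 0 m and y of jar in the frame of base between -0.008 and 0.008 m and angular speed of turntable below 0.05 rad/s and contact force between the fingers and turntable above 3 N), for 0.2 s.
At the end, for the whole second after the job is handed in: Straightedge flat, both ends within 3.5 mm of flush with the base's front edge, centred within 30 mm, untouched and at rest; jar within 8 mm of the front centre line; fingers press the turntable with over 3 N and it stands still (under 0.05 rad/s) (all of step 1 and all of step 2); the arm keeps its last pose, push and grip.
It fails at once if a bystander is shifted by more than 30 mm (distance of any of brush, tub, scoop, funnel, peg1, peg2, spray from where it was at the start of the episode above 0.03 m).
It also fails if it takes over 64 s, if anything falls off the work surface, if the arm or the gripper's body presses on something with over 40 N, if the wrist force passes 120 N, or if a joint passes its speed limit or range.

## Working session

There is one attempt and no reset: what is moved stays moved. The work goes in short steps, Python scripts to look and compute and a tool call to move; the robot and the scene stay as the last step left them, time stands still between calls to the robot, and variables do not carry over. Pictures are saved under pics/ and viewed, about 8 in all and at most 12, crops included, and the job is handed in when it is done.

Besides the shell and the picture viewer there is one more tool, called after "Emit:" as name(argument=value, ...) on one line, values as JSON. drive_tool: Moves the arm, as the interface text tells. Its arguments: {"type":"object","properties":{"increments":{"type":"array","items":{"type":"array","items":{"type":"number"}}},"force":{"type":"number"}},"required":["increments"]}

```bash
mkdir -p pics; python3 - <<'E'
from station import manip
import cv2,numpy as np
s=manip.sense();print({k:np.round(v,3) for k,v in s.items()})
for n in("scene","side","wrist"):
    m=manip.camera_model(n);print(n,np.round(m["mtx"],1).tolist(),np.round(m["cam_to_world"],3).tolist())
    im=manip.snapshot(n);cv2.imwrite(f"pics/{n}0.png",im[:,:,::-1])
E
```

```text
{'t': np.float64(0.0), 'q': array([-1.343,  0.528,  1.434, -0.   ,  1.181, -0.178]), 'qd': array([ 0.   , -0.001,  0.001, -0.   , -0.   ,  0.   ]), 'tau': array([ 1.0000e-03, -4.4235e+01, -1.7802e+01, -0.0000e+00,  8.0000e-03,
       -0.0000e+00]), 'tcp_pos': array([ 0.247, -0.573,  0.23 ]), 'tool_rot': array([ 0.979,  0.202, -0.   , -0.001]), 'force': array([ 0.791, -0.22 ,  0.443]), 'ft_torque': array([-0.018, -0.03 , -0.001]), 'finger_gap': np.float64(1.0)}
scene [[493.2, 0.0, 323.1], [0.0, 493.2, 237.4], [0.0, 0.0, 1.0]] [[0.289, 0.726, -0.625, 1.365], [0.957, -0.21, 0.199, -0.335], [0.013, -0.655, -0.755, 1.153], [0.0, 0.0, 0.0, 1.0]]
side [[615.8, 0.0, 314.7], [0.0, 615.8, 240.9], [0.0, 0.0, 1.0]] [[-0.782, -0.371, 0.5, -0.28], [-0.623, 0.451, -0.639, 0.918], [0.012, -0.811, -0.584, 1.032], [0.0, 0.0, 0.0, 1.0]]
wrist [[357.2, 0.0, 317.6], [0.0, 357.2, 238.9], [0.0, 0.0, 1.0]] [[0.397, -0.88, -0.26, 0.314], [-0.918, -0.381, -0.11, -0.546], [-0.002, 0.283, -0.959, 0.374], [0.0, 0.0, 0.0, 1.0]]
```

View pics/scene0.png

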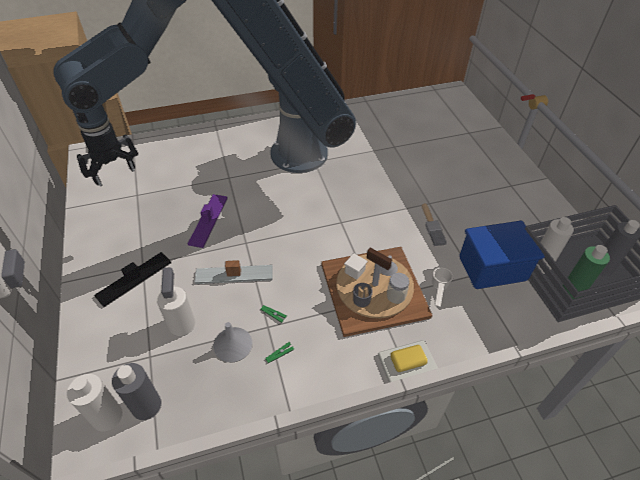

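View pics/side0.png

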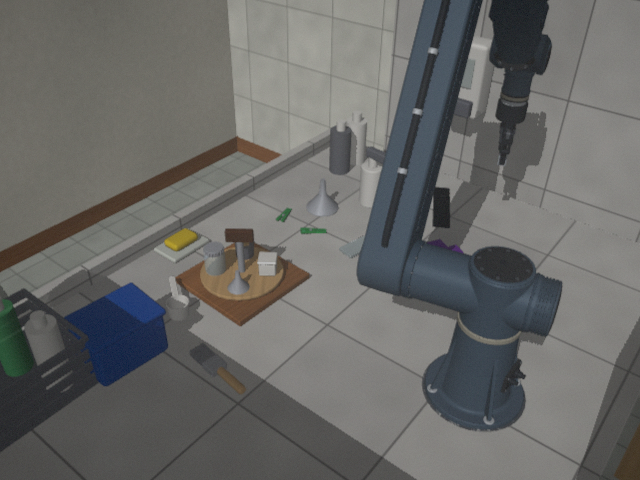

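The scene view shows the aluminium bar with its wooden block at (232,270) and the base with corners at about (322,263), (402,249), (430,318) and (343,333). The jar is at (399,285), the white tub at (355,265) and the handle runs (368,252)–(391,266).

```bash
cat > h.py <<'E'
import numpy as np,cv2
from station import manip
from scipy.spatial.transform import Rotation as R
def cast(m,uv,z):
    uv=np.atleast_2d(uv).astype(float);K,T=m["mtx"],m["cam_to_world"]
    d=np.c_[uv,np.ones(len(uv))]@np.linalg.inv(K).T@T[:3,:3].T;o=T[:3,3]
    return o+d*((z-o[2])/d[:,2:])
def proj(m,p):
    p=np.atleast_2d(p);T=m["cam_to_world"];c=(p-T[:3,3])@T[:3,:3];q=c@m["mtx"].T
    return q[:,:2]/q[:,2:]
def big(mask):
    c=max(cv2.findContours(mask,cv2.RETR_EXTERNAL,cv2.CHAIN_APPROX_NONE)[0],key=cv2.contourArea);return c[:,0,:]
def rect(m,uv,z):
    p=cast(m,uv,z)[:,:2];r=cv2.minAreaRect((p*1000).astype(np.float32));return r,cv2.boxPoints(r)
E
python3 - <<'E'
from h import *
im=cv2.imread("pics/scene0.png");m=manip.camera_model("scene")
hsv=cv2.cvtColor(im,cv2.COLOR_BGR2HSV)
print(hsv[255,385],hsv[320,355],hsv[273,210],hsv[273,190-2],hsv[267,232],hsv[290,345])
b=cv2.inRange(hsv,(4,90,40),(14,255,220));b[:240]=0;b[340:]=0;b[:,:310]=0;b[:,440:]=0
c=big(b);print("base",rect(m,c,.018))
print("corners4",cast(m,[[322,263],[402,249],[430,318],[343,333]],.018).round(3).tolist())
print("block top",cast(m,[232,264],.056).round(3),"bar ends",cast(m,[[195,275],[272,272]],.01).round(3).tolist())
print("handle",cast(m,[[368,251],[391,263]],.162).round(3).tolist(),"jar",cast(m,[399,277],.107).round(3))
v=cv2.resize(im[230:350,170:450],None,fx=2.8,fy=2.8,interpolation=cv2.INTER_CUBIC);cv2.imwrite("pics/c1.png",v)
E
```

```text
[ 12 124 109] [ 12 127 131] [ 80   5 166] [ 18  17 180] [ 13 120  72] [ 15  96 188]
base (((639.2403564453125, 47.96025848388672), (249.99746704101562, 269.7283630371094), 87.09432983398438), array([[498.21317, -70.04126],
       [767.5947 , -83.71428],
       [780.2676 , 165.96178],
       [510.886  , 179.6348 ]], dtype=float32))
corners4 [[0.521, -0.068, 0.018], [0.537, 0.178, 0.018], [0.78, 0.156, 0.018], [0.758, -0.082, 0.018]]
block top [[ 0.482 -0.32   0.056]] bar ends [[0.455, -0.428, 0.01], [0.506, -0.214, 0.01]]
handle [[0.623, 0.025, 0.162], [0.677, 0.067, 0.162]] jar [[0.688 0.093 0.107]]
```

View pics/c1.png

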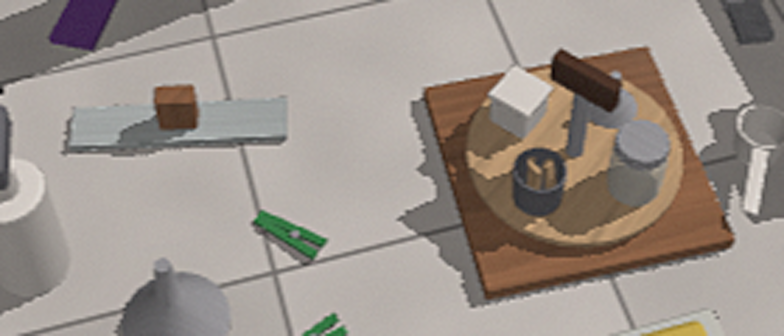

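The crop shows the bar (block at about crop pixel (176,106)) and the base, deck, jar and handle clearly. Base centre ≈ (0.654, 0.047) at yaw −0.065. Bar ≈ (0.480, −0.321) at yaw −0.234. I'll hover over the bar.

Emit:
drive_tool(increments=[[0,31.4,-13.9,5,0,0,0.64],[0,31.4,-13.9,5,0,0,0.64],[0,31.4,-13.9,5,0,0,0.64],[0,31.4,-13.9,5,0,0,0.64],[0,31.4,-13.9,5,0,0,0.64],[0,31.4,-13.9,5,0,0,0.64],[0,31.4,-13.9,5,0,0,0.64],[0,31.4,-13.9,5,0,0,0.64],[0,31.4,-13.9,5,0,0,0.64],[0,31.4,-13.9,5,0,0,0.64],[0,31.4,-13.9,5,0,0,0.64]], force=40)

```text
t: 1.25
tcp_pos: [0.4799, -0.3235, 0.1815]
tool_rot: [0.993, -0.117, 0.0, 0.0]
force: [0.0, -0.6, 0.5]
finger_gap: 1.0
```

```bash
python3 - <<'E'
from h import *
s=manip.sense();m=manip.camera_model("wrist");im=manip.snapshot("wrist")[:,:,::-1].copy()
np.savez("w1.npz",mtx=m["mtx"],cam_to_world=m["cam_to_world"]);cv2.imwrite("pics/w1.png",im)
print(s["tcp_pos"],s["tool_rot"],s["q"])
hsv=cv2.cvtColor(im,cv2.COLOR_BGR2HSV)
b=cv2.inRange(hsv,(4,90,30),(20,255,255));c=big(b);print("block",c.min(0),c.max(0))
E
```

```text
[ 0.4799022  -0.32354446  0.18150845] [ 9.93084718e-01 -1.17399548e-01  9.58945313e-05  2.82207503e-04] [-7.86000551e-01  5.27388691e-01  1.60104849e+00 -3.82130154e-04
  1.01265523e+00  1.02033991e+00]
block [  0 129] [ 47 256]
```

View pics/w1.png

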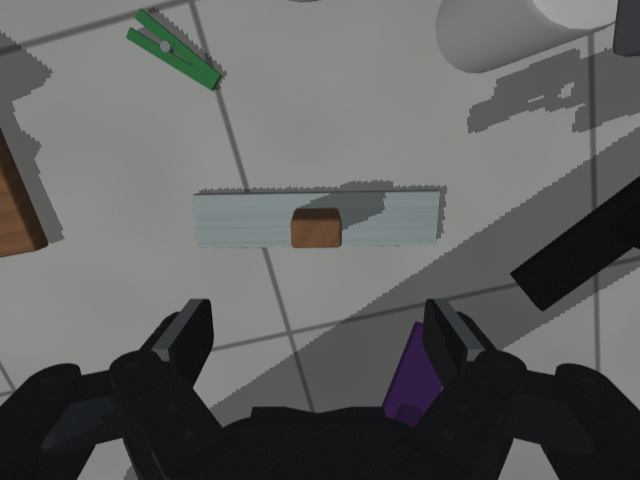

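The wrist view shows the bar's corners at about (193,195), (439,191), (436,244) and (197,247). The block's top face spans (291–341, 219–247), and the base corner is at (46,243).

```bash
python3 - <<'E'
from h import *
m=dict(np.load("w1.npz"));im=cv2.imread("pics/w1.png")
hsv=cv2.cvtColor(im,cv2.COLOR_BGR2HSV)
b=cv2.inRange(hsv,(4,80,30),(20,255,255));b[:,:200]=0;b[280:]=0
c=big(b);print(c.min(0),c.max(0))
print("block top",cast(m,[[291,247],[341,247],[341,219],[292,219]],.056).round(4).tolist())
P=cast(m,[[193,195],[439,191],[436,244],[197,247]],.01);print(P.round(4).tolist())
r,_=rect(m,[[193,195],[439,191],[436,244],[197,247]],.01);print(r)
print("base corner",cast(m,[46,243],.018))
E
```

```text
[291 209] [340 247]
block top [[0.472, -0.3011, 0.056], [0.4629, -0.3395, 0.056], [0.485, -0.3443, 0.056], [0.4938, -0.3076, 0.056]]
[[0.5255, -0.222, 0.01], [0.4784, -0.4345, 0.01], [0.4303, -0.425, 0.01], [0.4787, -0.2097, 0.01]]
((478.4355163574219, -322.7217102050781), (220.69647216796875, 49.04719543457031), 77.32610321044922)
base corner [[ 0.51561007 -0.08241712  0.018     ]]
```

Emit:
drive_tool(increments=[[0,-0.15,-0.05,5,0,0,-0.014],[0,-0.15,-0.05,10,0,0,-0.014],[0,-0.15,-0.05,14,0,0,-0.014],[0,-0.15,-0.05,16.3,0,0,-0.014],[0,-0.15,-0.05,16.3,0,0,-0.014],[255,-0.15,-0.05,16.3,0,0,-0.014],[255,-0.15,-0.05,16.3,0,0,-0.014],[255,-0.15,-0.05,16.3,0,0,-0.014],[255,-0.15,-0.05,16.3,0,0,-0.014],[255,-0.15,-0.05,16.3,0,0,-0.014],[255,-0.15,-0.05,16.3,0,0,-0.014],[255,-0.15,-0.05,16.3,0,0,-0.014]], force=60)

```text
t: 2.5
tcp_pos: [0.4803, -0.3224, 0.0203]
tool_rot: [0.994, -0.109, 0.001, 0.001]
force: [-0.3, -0.4, 7.0]
finger_gap: 0.463
```

Emit:
drive_tool(increments=[[255,0,0,-3,0,0,0],[255,0,0,-6,0,0,0],[255,-1,-4,-6,0,0,-0.08],[255,-2.2,-9,-6,0,0,-0.154],[255,-3.4,-14,-6,0,0,-0.154],[255,-4.6,-19,-6,0,0,-0.154],[255,-5.8,-24,-6,0,0,-0.154],[255,-7,-29,-6,0,0,-0.154],[255,-8.2,-34,-6,0,0,-0.154],[255,-8.9,-37.1,-6,0,0,-0.154],[255,-8.9,-37.1,-6,0,0,-0.154],[255,-8.9,-37.1,-6,0,0,-0.154],[255,-8.9,-37.1,-6,0,0,-0.154],[255,-8.9,-37.1,-6,0,0,-0.154]])

```text
t: 3.9
tcp_pos: [0.4735, 0.059, 0.0784]
tool_rot: [0.999, -0.034, 0.0, 0.0]
force: [0.3, -0.2, -4.2]
finger_gap: 0.457
```

```bash
python3 - <<'E'
from h import *
s=manip.sense();m=manip.camera_model("wrist");im=manip.snapshot("wrist")[:,:,::-1].copy()
np.savez("w2.npz",mtx=m["mtx"],cam_to_world=m["cam_to_world"]);cv2.imwrite("pics/w2.png",im)
print(s["tcp_pos"],s["tool_rot"],s["q"])
E
```

```text
[0.47350248 0.05896119 0.0783662 ] [ 9.99433984e-01 -3.36403508e-02  1.79200299e-04  8.05325242e-05] [-1.10808885e-01  5.96752089e-01  1.92793179e+00 -2.29946097e-04
  6.16539037e-01  1.52746843e+00]
```

View pics/w2.png

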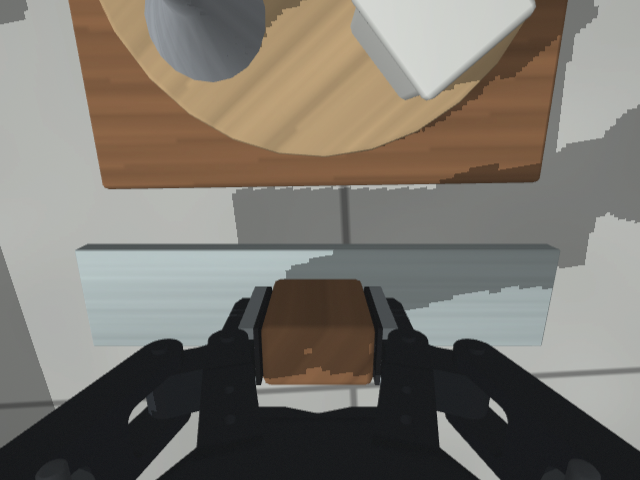

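The wrist view shows the base's front edge from (104,187) to (540,181). The held bar's upper front rim runs from (78,250) to (558,249).

```bash
python3 - <<'E'
from h import *
m=dict(np.load("w2.npz"))
C=cast(m,[[104,187],[540,181]],.018)[:,:2];d=C[0]-C[1];print("base front",C.round(4).tolist(),np.linalg.norm(d))
yb=np.arctan2(-d[0],d[1]);mid=C.mean(0);e=np.array([np.cos(yb),np.sin(yb)]);print("yaw",yb,"mid",mid,"centre",mid+.125*e)
B=cast(m,[[78,250],[558,249]],.068)[:,:2];q=B[0]-B[1];ya=np.arctan2(-q[0],q[1])
f=np.array([np.cos(ya),np.sin(ya)]);bc=B.mean(0)-.025*f;print("bar",B.round(4).tolist(),np.linalg.norm(q),"yaw",ya,"c",bc)
s=manip.sense();Rm=R.from_quat(s["tool_rot"]).as_matrix()
t=mid-.025*e;print("to flush, tool cm",Rm.T@np.r_[t-bc,0]*100,"turn tool z",-(yb-ya),"bar->along e",(t-bc)@e)
E
```

```text
base front [[0.5251, 0.1764], [0.5121, -0.071]] 0.24772401275155925
yaw -0.05246275708920438 mid [0.51856765 0.05268851] centre [0.64339567 0.04613368]
bar [[0.5029, 0.1645], [0.4891, -0.052]] 0.21692180018078003 yaw -0.06398325539904931 c [0.47104224 0.05785958]
to flush, tool cm [2.27691057e+00 2.32661313e-01 6.10295506e-04] turn tool z -0.011520498309844932 bar->along e 0.022731188392723718
```

Emit:
drive_tool(increments=[[255,0,0.25,3,0,0,-0.012],[255,0,0.25,5,0,0,-0.012],[255,0,0.25,5.7,0,0,-0.012],[255,0.5,0.25,5.7,0,0,-0.012],[255,1.0,0.25,5.7,0,0,-0.012],[255,1.5,0.25,5.7,0,0,-0.012],[255,1.8,0.25,5.7,0,0,-0.012],[255,1.8,0.25,5.7,0,0,-0.012],[255,1.8,0.25,5.7,0,0,-0.012]])

```text
t: 4.85
tcp_pos: [0.4908, 0.0567, 0.0214]
tool_rot: [1.0, -0.027, -0.0, -0.0]
force: [-0.0, 0.2, -3.3]
finger_gap: 0.457
```

Emit:
drive_tool(increments=[[255,0.2,0,0.05,0,0,0],[255,0.4,0,0.1,0,0,0],[255,0.5,0,0.1,0,0,0],[255,0.6,0,0.1,0,0,0],[255,0.6,0,0.1,0,0,0]])

```text
t: 5.35
tcp_pos: [0.4947, 0.0565, 0.0203]
tool_rot: [1.0, -0.026, -0.002, -0.0]
force: [-4.4, -0.7, 2.2]
finger_gap: 0.462
```

Emit:
drive_tool(increments=[[255,0.2,0,0,0,0,0],[255,0.3,0,0,0,0,0],[255,0.3,0,0,0,0,0]])

```text
t: 5.65
tcp_pos: [0.4948, 0.0565, 0.0204]
tool_rot: [1.0, -0.026, -0.005, -0.0]
force: [-9.3, 0.0, 5.8]
finger_gap: 0.461
```

```bash
python3 - <<'E'
from h import *
s=manip.sense();print(s["force"],s["ft_torque"],s["tcp_pos"],s["tool_rot"]);m=manip.camera_model("wrist");im=manip.snapshot("wrist")[:,:,::-1].copy()
np.savez("w3.npz",mtx=m["mtx"],cam_to_world=m["cam_to_world"]);cv2.imwrite("pics/w3.png",im)
E
```

```text
[-9.25154530e+00  1.34720913e-03  5.78751799e+00] [-0.40518632  1.5138343   0.23836116] [0.49481953 0.05649855 0.02035866] [ 9.99651442e-01 -2.58833572e-02 -5.19948727e-03 -1.12091620e-04]
```

View pics/w3.png

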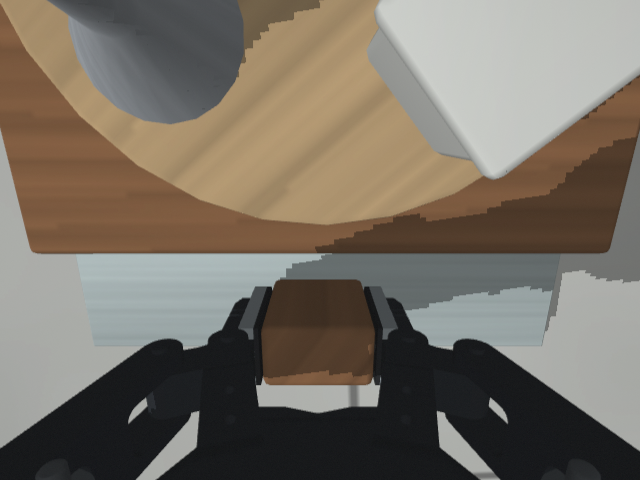

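The view shows the bar flush against the base edge along the whole of row 253. The bar spans columns 78–560 and the base 32–610, so it is centred. I'll release it and lift.

Emit:
drive_tool(increments=[[255,-0.2,0,0,0,0,0],[0,-0.2,0,0,0,0,0],[0,-0.2,0,0,0,0,0],[0,-0.2,0,0,0,0,0],[0,-0.2,0,0,0,0,0],[0,-0.2,0,0,0,0,0],[0,-0.2,0,0,0,0,0],[0,-0.2,0,-3,0,0,0],[0,-0.2,0,-8,0,0,0],[0,-0.2,0,-13,0,0,0],[0,-0.2,0,-18,0,0,0],[0,-0.2,0,-22,0,0,0],[0,-0.2,0,-22,0,0,0],[0,-0.2,0,-22,0,0,0]])

```text
t: 7.1
tcp_pos: [0.4981, 0.0562, 0.2412]
tool_rot: [1.0, -0.027, 0.001, 0.0]
force: [0.5, -0.4, -0.3]
finger_gap: 1.002
```

```bash
python3 - <<'E'
from h import *
s=manip.sense();print(s["force"],s["tcp_pos"],s["tool_rot"]);m=manip.camera_model("wrist");im=manip.snapshot("wrist")[:,:,::-1].copy()
np.savez("w4.npz",mtx=m["mtx"],cam_to_world=m["cam_to_world"]);cv2.imwrite("pics/w4.png",im)
E
```

```text
[ 0.545234   -0.35409109 -0.30114498] [0.49814263 0.05623635 0.24122848] [ 9.99646171e-01 -2.65711540e-02  1.22533172e-03  7.62054533e-05]
```

View pics/w4.png

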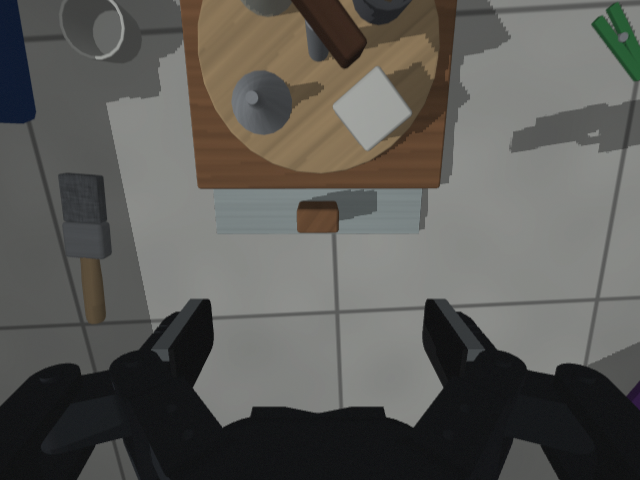

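The view shows the bar released and flush: base edge (198,188)–(441,187), bar's near edge (217,234)–(420,233). Next I locate the axis and hover over the handle.

```bash
python3 - <<'E'
from h import *
m=dict(np.load("w4.npz"))
C=cast(m,[[198,188],[441,187]],.018)[:,:2];d=C[0]-C[1];yb=np.arctan2(-d[0],d[1]);e=np.array([np.cos(yb),np.sin(yb)]);mid=C.mean(0);ax=mid+.125*e
print(np.linalg.norm(d),"yaw",yb,"mid",mid,"axis",ax)
B=cast(m,[[217,234],[420,233]],.01)[:,:2];print("bar near edge in base x,y",[((p-ax)@e,(p-ax)@[-e[1],e[0]]) for p in B])
print("handle top end",cast(m,[355,57],.162),"tub",cast(m,[372,104],.08), "post",cast(m,[317,57],.036))
s=manip.sense();Rm=R.from_quat(s["tool_rot"]).as_matrix();print("tool cm",Rm.T@np.r_[ax-s["tcp_pos"][:2],0]*100)
E
```

```text
0.24927797295525567 yaw -0.04790377767785247 mid [0.51819893 0.05219789] axis [0.64305553 0.0462122 ]
bar near edge in base x,y [(np.float64(-0.17626797210156067), np.float64(0.1115608247347018)), (np.float64(-0.17604530233192922), np.float64(-0.10921024918768141))]
handle top end [[0.61133071 0.02809246 0.162     ]] tub [[0.59155761 0.00670829 0.08      ]] post [[0.63617578 0.04848677 0.036     ]]
tool cm [14.62390448  0.23329997 -0.01542279]
```

Emit:
drive_tool(increments=[[0,3,0.05,0,0,0,-0.14],[0,7,0.1,0,0,0,-0.28],[0,11,0.2,0,0,0,-0.42],[0,14.6,0.25,0,0,0,-0.56],[0,14.6,0.25,0,0,0,-0.7],[0,14.6,0.25,0,0,0,-0.7],[0,14.6,0.25,0,0,0,-0.7]])

```text
t: 7.85
tcp_pos: [0.642, 0.0461, 0.2378]
tool_rot: [0.949, 0.316, -0.002, -0.001]
force: [-0.2, 0.4, -0.8]
finger_gap: 0.999
```

```bash
python3 - <<'E'
from h import *
s=manip.sense();print(s["q"],s["tcp_pos"],s["tool_rot"]);m=manip.camera_model("wrist");im=manip.snapshot("wrist")[:,:,::-1].copy()
np.savez("w5.npz",mtx=m["mtx"],cam_to_world=m["cam_to_world"]);cv2.imwrite("pics/w5.png",im)
E
```

```text
[-1.01636001e-01  5.48576075e-01  1.37191831e+00  6.78564877e-05
  1.22635768e+00  8.25271717e-01] [0.64195861 0.04612314 0.23782944] [ 0.94862238  0.31639953 -0.00238419 -0.00110997]
```

View pics/w5.png

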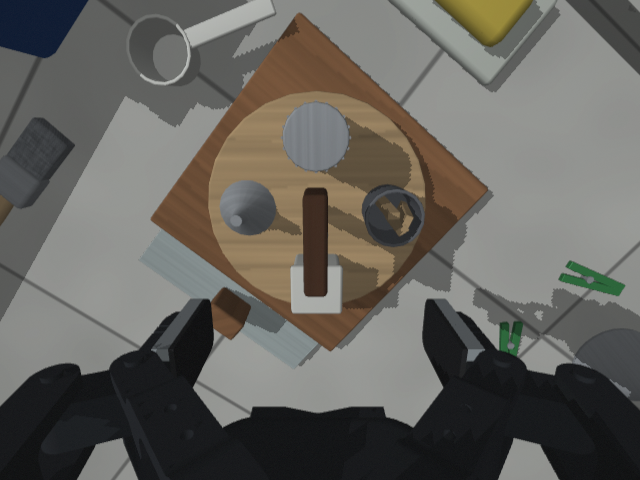

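The view shows the handle bar nearly vertical, top face (303–327, 190–297). The jar lid is at (316,136), radius about 33, the tub is at (316,288), and the fingers straddle the handle.

```bash
python3 - <<'E'
from h import *
m=dict(np.load("w5.npz"));im=cv2.imread("pics/w5.png");hsv=cv2.cvtColor(im,cv2.COLOR_BGR2HSV)
H=cast(m,[[315,194],[315,296]],.162)[:,:2];print("handle ends",H,H.mean(0))
J=cast(m,[316,136],.107)[0,:2];yb=-.048;ax=np.array([.643,.0462]);d=H[0]-H[1]
print("J",J,"jar dir from axis",np.arctan2(*(J-ax)[::-1]),np.linalg.norm(J-ax),"handle dir",np.arctan2(d[1],d[0]))
# base yaw/centre again: corners left,bottom(front edge)
C=cast(m,[[151,219],[331,350],[490,190],[299,13]],.018)[:,:2];print(C.round(4).tolist(),C.mean(0))
s=manip.sense();a=2*np.arctan2(s["tool_rot"][1],s["tool_rot"][0]);Rm=R.from_quat(s["tool_rot"]).as_matrix()
for c in(ax,H.mean(0),C.mean(0)):print("tool cm",Rm.T@np.r_[c-s["tcp_pos"][:2],0]*100)
print("a",a)
E
```

```text
handle ends [[0.67047867 0.06809578]
 [0.61536927 0.02681501]] [0.64292397 0.04745539]
J [0.69758342 0.08821221] jar dir from axis 0.6559829390516817 0.06887942630589655 handle dir 0.6429053097150321
[[0.5262, 0.1759], [0.5148, -0.07], [0.7605, -0.0847], [0.7716, 0.1636]] [0.6432783  0.04620218]
tool cm [ 0.0764468   0.04837635 -0.00035622]
tool cm [ 0.14577469 -0.05655974 -0.00027056]
tool cm [ 0.09882838  0.06491824 -0.00046705]
a 0.644324812997507
```

Emit:
drive_tool(increments=[[0,0.1,0,5,0,0,0],[0,0.1,0,9,0,0,0],[0,0.1,0,11.1,0,0,0],[0,0.1,0,11.1,0,0,0],[255,0.1,0,11.1,0,0,0],[255,0.1,0,11.1,0,0,0],[255,0.1,0,11.1,0,0,0],[255,0.1,0,11.1,0,0,0],[255,0.1,0,11.1,0,0,0],[255,0.1,0,11.1,0,0,0],[255,0.1,0,11.1,0,0,0],[255,0.1,0,11.1,0,0,0]], force=50)

```text
t: 9.1
tcp_pos: [0.6429, 0.0493, 0.1309]
tool_rot: [0.948, 0.318, -0.0, -0.002]
force: [-4.4, 6.6, 7.4]
finger_gap: 0.181
```

Emit:
drive_tool(increments=[[255,0,-0.3,-0.3,0,0,0],[255,0,-0.3,-0.3,0,0,0],[255,0,-0.3,-0.3,0,0,0]])

```text
t: 9.4
tcp_pos: [0.6429, 0.0493, 0.131]
tool_rot: [0.948, 0.318, 0.0, -0.0]
force: [4.4, 1.5, -11.8]
finger_gap: 0.173
```

Emit:
drive_tool(increments=[[255,0,0.05,0.15,0,0,-0.07],[255,0,0.05,0.15,0,0,-0.2],[255,0,0.05,0.15,0,0,-0.34],[255,0,0.05,0.15,0,0,-0.48],[255,0,0.05,0.15,0,0,-0.62],[255,0,0.05,0.15,0,0,-0.76],[255,0,0.05,0.15,0,0,-0.9],[255,0,0.05,0.15,0,0,-1.04],[255,0,0.05,0.15,0,0,-1.18],[255,0,0.05,0.15,0,0,-1.32],[255,0,0.05,0.15,0,0,-1.46],[255,0,0.05,0.15,0,0,-1.6],[255,0,0.05,0.15,0,0,-1.74],[255,0,0.05,0.15,0,0,-1.88],[255,0,0.05,0.15,0,0,-2.02],[255,0,0.05,0.15,0,0,-2.16],[255,0,0.05,0.15,0,0,-2.28],[255,0,0.05,0.15,0,0,-2.38],[255,0,0.05,0.15,0,0,-2.44],[255,0,0.05,0.15,0,0,-2.44]])

```text
t: 11.4
tcp_pos: [0.6394, 0.0481, 0.131]
tool_rot: [0.026, 1.0, -0.001, -0.004]
force: [-5.7, 0.1, -0.2]
finger_gap: 0.18
```

Emit:
drive_tool(increments=[[255,0,0,0,0,0,0],[255,0,0,0,0,0,0],[255,0,0,0,0,0,0]])

```text
t: 11.7
tcp_pos: [0.6395, 0.0482, 0.1309]
tool_rot: [0.027, 1.0, -0.001, -0.004]
force: [-6.4, -0.1, 0.6]
finger_gap: 0.178
```

```bash
python3 - <<'E'
from h import *
s=manip.sense();print(s["q"],s["tcp_pos"],s["tool_rot"],s["force"],s["finger_gap"], 2*np.arctan2(s["tool_rot"][1],s["tool_rot"][0]))
for n in("wrist","scene"):
    m=manip.camera_model(n);im=manip.snapshot(n)[:,:,::-1].copy()
    np.savez(n+"6.npz",mtx=m["mtx"],cam_to_world=m["cam_to_world"]);cv2.imwrite(f"pics/{n}6.png",im)
a=cv2.imread("pics/wrist6.png");b=cv2.imread("pics/scene6.png")[200:350,150:450]
b=cv2.resize(b,(480,240));cv2.imwrite("pics/f6.png",np.vstack([cv2.resize(a,(480,360)),b]))
E
```

```text
[-0.09790869  0.67061454  1.46941545 -0.00227498  1.00890568 -1.6137035 ] [0.63945015 0.04815165 0.13094206] [ 2.68877501e-02  9.99631255e-01 -6.99702263e-04 -3.72995715e-03] [-6.41092729 -0.05927041  0.57490134] 0.1777819267321998 3.087810284476665
```

View pics/f6.png

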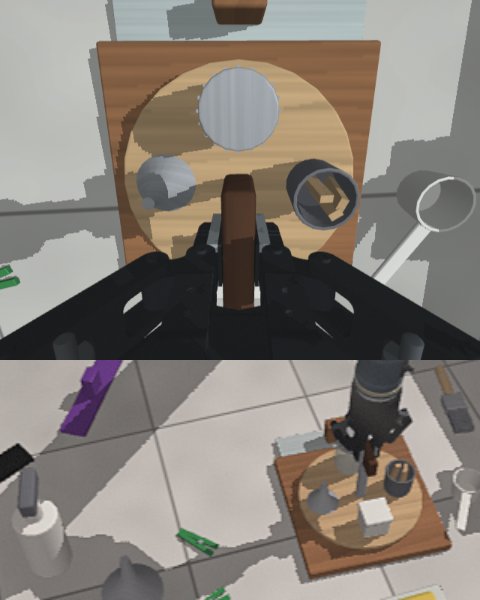

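The wrist view (half 1) shows the base's front edge at display pixels (97,42)–(380,41) with the bar against it. The jar lid is centred at (239,109), and the fingers are pinching the handle.

```bash
python3 - <<'E'
from h import *
m=dict(np.load("wrist6.npz"));k=4/3
C=cast(m,np.array([[97.5,42],[380,41]])*k,.018)[:,:2];d=C[1]-C[0]
if d[1]<0:d=-d
y=np.arctan2(-d[0],d[1]);e=np.array([np.cos(y),np.sin(y)]);n=np.array([-e[1],e[0]]);mid=C.mean(0)
J=cast(m,np.array([239,109])*k,.107)[0,:2];B=cast(m,np.array([[113,40],[367,40]])*k,.01)[:,:2]
print("width",np.linalg.norm(d),"yaw",y,"jar in base",(J-mid)@e-.125,(J-mid)@n,"bar ends y",[(p-mid)@n for p in B],manip.sense()["t"])
E
```

```text
width 0.2452841624423713 yaw -0.04975136353042131 jar in base -0.07037138215804678 9.826434388567694e-05 bar ends y [np.float64(-0.11234575635313555), np.float64(0.11474673266017596)] 11.8
```

The jar is 0.1 mm off the front centre line, and the bar is flush and centred to within about 1 mm. Handing in with the grip held.

```bash
python3 - <<'E'
from station import manip
s=manip.sense();print(s["force"],s["qd"],s["finger_gap"]);print(manip.sign_off())
E
```

```text
[-6.68766614 -0.47322322  0.04485563] [ 0.00192307 -0.00122576  0.00069227  0.00063435  0.00190315 -0.00028974] 0.17651955316002843
the job is handed in; nothing more can be done
None
```

I laid the straightedge against the front edge of the carousel's base, pushed it lightly until it touched, and let go. Then I pinched the handle, turned the turntable about 2.44 rad anticlockwise until the jar faced front, and handed in at about 11.8 s with the fingers still gripping at 50 N.

**Last checks:**
- **Straightedge:** the wrist view after release put its centre about 151 mm in front of the base's centre (150 mm is flush), centred to about 1 mm. The last picture still showed it against the edge.
- **Jar:** about 0.1 mm off the front centre line.
- **Hold:** joint speeds were near zero and the gripper opening matched the handle's thickness. About 6.7 N of sideways force remained on the tool. I did not measure the finger force separately.
- **Other things on the ledge:** nothing looked shifted in the final pictures, but I did not measure them.

**Disagreements:**
- My first rough estimate from the scene camera put the base about 10 mm farther from the robot than the wrist camera did. I used the wrist value, and the contact agreed with it.
- The handle pulled the tool about 3 mm sideways when gripped, so I shifted the hold to ease this before turning.

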